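# Lock the easel's canvas clamp with its T-key

### The job

Take the T-key with the flat wooden handle from its parking block, pass its T-head lengthwise through the slot in the easel's sloping clamp plate until its collar lies on the plate, then give it a quarter turn so that the head locks across the slot underneath, and let go. Ease it in gently without forcing it against the easel; the painting is wet, so touch it with nothing, and leave the other things on the table where they are.

Things in the scene. Friction and masses are not known exactly. Their poses are not given: they have to be found in the camera images.
- t_key: T-key, 0.12-0.26 kg, upright in block_t. Origin: centre of the underside of its steel collar (disc 44 mm across, z 0 to 6 mm); z along the key to the handle, y along T-head and flat wooden handle, which are parallel. Handle: 14 mm thick (x), 60 long (y), z 6 to 50. Below the collar: shank 14 mm across, then steel T-head 16 (x) x 60 (y) x 12 mm, z -16 to -28
- key_head (a point): centre of the T-head, on the key's axis 22 mm below the T-key's origin
- block_t: wooden parking block of the T-key, 60 (x) x 110 (y) x 50 mm tall, origin under its centre, fixed. The key's collar rests loose on its top and the T-head hangs in a pocket 26 x 72 mm (right through): lift the key straight up. The twin block with the round knob stands at least 90 mm from it (centres); either may be the nearer to the robot
- clamp_plate: steel clamp plate on the fixed wooden easel, sloping 30 degrees, facing up and back to the robot. Origin: slot centre in the upper face, 165 mm above the table; z square out of the face, x up the slope, y level along the slot. Slot 65 (y) x 21 mm (x), through the 10 mm plate (x -60 to 45, y -70 to 70 mm). Key contact with the easel over 40 N counts as forcing
- under_slot (a point): the middle of the free space under the clamp plate, 22 mm below the slot centre. The space is 24 mm deep, from the plate's underside to the easel board, and open over x -45 to 45 and y -46 to 46 mm (plate axes): the T-head can turn there, either way and without a stop, while the collar is less than 5 mm off the plate
- canvas: wet painting, 240 x 138 x 20 mm, on the easel below the clamp plate, its upper edge under the plate. Origin and axes are those of the clamp plate: the paint lies at z -14 mm, x -45 to -185, y -120 to 120 mm. The easel is 300 mm wide and reaches from 210 mm before the slot to 90 mm behind it
- tube_a: white paint tube, 125 mm long, lying at the back of the table (bystander; origin at its underside)
- tube_b: white paint tube, 125 mm long, lying behind the easel (bystander; origin at its underside)
- tube_c: white paint tube, 125 mm long, lying behind the parking blocks (bystander; origin at its underside)
- palette_knife: palette knife, 190 mm long, lying between the easel and the parking blocks (bystander; origin at its underside)
- brush_jar: glass jar of brushes, 72 mm across, about 190 mm tall (bystander; origin at its underside)
- cup: white cup, 72 mm across, 85 mm tall, near the parking blocks (bystander; origin at its underside)
- medium: amber bottle, 54 mm across, 120 mm tall (bystander; origin at its underside)
- round_knob: bystander: round wooden knob (44 mm across) with a steel collar and a plain pin without a T-head, parked in the second block; it stands 42 mm above that block
Not all that is in view belongs to the job. Leave any yellow look-alike of the t_key alone.

How it is judged (in metres and radians):
On the way:
1. the T-head has passed lengthwise through the slot to below the plate (z of key_head in the frame of clamp_plate between -0.027 and -0.0165 m and x of t_key in the frame of clamp_plate between -0.012 and 0.012 m and y of t_key in the frame of clamp_plate between -0.03 and 0.03 m and angle between the y axis of t_key and the y axis of clamp_plate, either way round below 0.5 rad and angle between the z axis of t_key and the z axis of clamp_plate, either way round below 0.2 rad), for 0.05 s.
At the end, for the whole second after the job is handed in: T-key in the slot, collar on the plate (within 4 mm, square within 7 degrees, within 12 mm of the slot centre along the slope and 30 mm along the slot), T-head within 25 degrees of square across the slot, let go and at rest (z of t_key in the frame of clamp_plate between -0.004 and 0.004 m and x of t_key in the frame of clamp_plate between -0.012 and 0.012 m and y of t_key in the frame of clamp_plate between -0.03 and 0.03 m and angle between the y axis of t_key and the y axis of clamp_plate, either way round above 1.13 rad and angle between the z axis of t_key and the z axis of clamp_plate, either way round below 0.12 rad and linear speed of t_key below 0.01 m/s and angular speed of t_key below 0.1 rad/s); the robot touches nothing.
It fails at once if the key is forced against the easel with more than 40 N (contact force between t_key and easel above 40 N).
It fails at once if the wet canvas is touched (more than 0.5 N) (contact force between canvas and anything else above 0.5 N).
It fails at once if another thing on the table is moved more than 30 mm (distance of any of tube_a, tube_b, tube_c, palette_knife, brush_jar, cup, medium, round_knob from where it was at the start of the episode above 0.03 m).
It also fails if it takes over 51 s, if anything falls off the work surface, if the arm or the gripper's body presses on something with over 40 N, if the wrist force passes 120 N, or if a joint passes its speed limit or range.

### The arm

A 6-joint arm with a two-finger parallel gripper is mounted at the origin on the work surface. World frame = base frame: x ahead of the robot, y to its left, z up, the work surface at z = 0. Lengths are in mm, angles in degrees, forces in N, time in s.
With the tool pointing down it reaches from about 300 to 850 mm from the base axis. Payload 4.2 kg.
Tool frame: the origin (TCP) lies at the very end of the fingers, on their centre line; the grasp point (between the pads) lies 19 mm behind it (env.grip_point_offset is the distance from the TCP to the grasp point, in mm); z points along the fingers, y is the line along which they close (so a half turn about z gives the same grasp; the last joint's range is limited). The gripper opens to 91 mm and grips with 3 to 60 N. Pads are 32 mm wide; open, the fingers measure 118 mm over their backs; the gripper's body (76 mm by 178 mm) begins 60 mm behind the grasp point.
Start: joints at [-66.75, 18.312, 89.639, -0, 72.044, -1.146], TCP at [237.51, -523.675, 183.176] pointing down, gripper open.
Joint ranges: [-177.97, 177.97], [-48.28, 115.42], [12.27, 149.76], [-77.06, 257.06], [2.81, 150.46], [-146.56, 146.56]. Speed limits (degrees/s): [147.25, 147.25, 180, 180, 180, 180].

### API

Orientations are given as [roll, pitch, yaw] about the fixed x, y, z axes, in that order (R = Rz(yaw) Ry(pitch) Rx(roll)).
In Python, from workcell import env gives the robot as it stands. The module is installed in compiled form; this text tells all that it offers.
- The arm moves only by the tool arm_command, never from a script. Its argument "rows" is a list of rows, each an object with "delta_pos": the shift along the tool's x, y, z in mm, a list of three; "roll": the turn about the tool's z in units of 5 degrees (1.0 is 5 degrees); "jaw": the opening in per cent of the stroke, from 0 (shut) to 100 (fully open). A call has 1 to 20 rows; each row is the pose to reach, as a shift and turn from the pose commanded when the call began, along the tool's axes at that moment; what a row does not reach only later rows make up. A row lasts 1/12 s, in which the tool goes at most 41.7 mm and 7.16 degrees, less where a joint would pass 70% of its speed; a pose out of reach is approached as far as the arm can. A call with a gripper value outside its range is refused whole. The fingers move at their own pace and stop on an object; "squeeze" is the grip in N (left out, the last holds). Time passes only in rows, so rows that repeat a pose let the fingers close. It gives the time, the measured TCP pose, the force, the opening and the grip force at its end, in the units of the state.
- env.state(): the state, without advancing time (a new reading comes with each control period).
- env.grab_frame(name): name is "scene" or "top" or "wrist"; returns a dict with "img" (420x560x3 uint8, blue, green, red), "z_map" (420x560 float32, mm along the optical axis (not along the pixel's ray), 0 where there is no reading), "fov_y" (degrees; the focal length in pixels is half the picture's height over the tangent of half this angle, whatever the lens; pixels are square), "cx", "cy" (the principal point, pixels), "R" (3x3) and "t" (3): a world point X has camera coordinates R X + t; the wrist camera has in their place "T_tool_cam" (4x4, takes a point from camera to tool coordinates, whose origin is the TCP and whose axes are the flange's). Camera axes: x right, y down, z forward; pixel columns grow to the right and rows downward; lengths in mm; the calibration is good to about 2 mm. A picture is of the moment at which its call begins: read the wrist's pose just before it.
- env.job_done(): hands the job in; it is judged then, once.
The state is a dict: "time_s": time; "qpos": joint angles; "qvel": joint speeds; "effort": joint torques, N m; "ee_pos": TCP position; "ee_rot": TCP orientation; "force": force on the tool from outside, world axes, zero at the start; "torque": the same for the moment, N m; "gripper_width": finger opening in mm; "gripper_force": force on a finger pad.
Only numpy, scipy, OpenCV 4.12 (cv2) and the standard library are available. Lean on these libraries where they do the work, as an engineer would, in place of code of your own. Each camera call takes 0.05 s, during which the arm holds its last target. There are 200 camera calls.

## Working session

There is one attempt and no reset: what is moved stays moved. The work goes in short steps, Python scripts to look and compute and a tool call to move; the robot and the scene stay as the last step left them, time stands still between calls to the robot, and variables do not carry over. Pictures are saved under pics/ and viewed, at most 10 in all, crops included, and the job is handed in when it is done.

Besides the shell and the picture viewer there is one more tool, called after "Call:" by a JSON object that holds its "name" and its "arguments". arm_command: Moves the arm, as the interface text tells. Its arguments: {"type":"object","properties":{"rows":{"type":"array"},"squeeze":{"type":"number"}},"required":["rows"]}

```bash
mkdir -p pics
cat > h.py <<'E'
import numpy as np,cv2
from workcell import env
def grab(n):
    s=env.state(); f=env.grab_frame(n); f['f']=f['img'].shape[0]/2/np.tan(np.radians(f['fov_y']/2)); f['s']=s
    if n=='wrist':
        from scipy.spatial.transform import Rotation as R
        T=np.eye(4);T[:3,:3]=R.from_euler('xyz',s['ee_rot'],degrees=True).as_matrix();T[:3,3]=s['ee_pos']
        M=np.linalg.inv(T@np.array(f['T_tool_cam'])); f['R']=M[:3,:3];f['t']=M[:3,3]
    return f
def cloud(f):
    z=f['z_map'].astype(float);v,u=np.indices(z.shape)
    P=np.stack([(u-f['cx'])*z/f['f'],(v-f['cy'])*z/f['f'],z],-1)
    P=(P-np.array(f['t']))@np.array(f['R']); P[z==0]=np.nan
    return P
E
python3 - <<'E'
from h import *
s=env.state();print(s)
ims=[]
for n in('scene','top'):
    f=grab(n);cv2.imwrite(f'pics/{n}0.png',f['img']);np.savez(f'{n}0.npz',P=cloud(f),img=f['img']);print(n,f['R'],f['t'],f['f'])
E
```

```text
{'time_s': 0.0, 'qpos': array([-6.67493899e+01,  1.83505155e+01,  8.97052476e+01, -2.48307863e-03,
        7.20442889e+01, -1.14765347e+00]), 'qvel': array([ 0.13099458, -0.06882208,  0.00745224, -0.04305504,  0.0606123 ,
        0.01824858]), 'effort': array([-1.21140372e-03, -4.12459731e+01, -2.31971204e+01,  7.24171568e-02,
        4.57387569e-02, -1.30706981e-04]), 'ee_pos': array([ 237.27123695, -523.15372526,  182.33946598]), 'ee_rot': array([-1.79899921e+02,  3.56385961e-04,  2.43990315e+01]), 'force': array([-0.07874239, -1.0543575 , -0.19258191]), 'torque': array([ 0.03752992,  0.00445782, -0.002627  ]), 'gripper_force': 0.0, 'gripper_width': 90.90714841397798}
scene [[-0.88726561  0.46097578  0.01615754]
 [ 0.28007256  0.56624234 -0.77519609]
 [-0.3664957  -0.68327955 -0.63151402]] [ 569.76050425   55.6760588  1186.78111338] 427.6836102185381
top [[-0.00252691 -0.99997541 -0.00654214]
 [-0.98729615  0.00353412 -0.15885159]
 [ 0.15887081  0.00605763 -0.9872808 ]] [-174.83663759  580.22064995 1588.72037048] 511.13902945384285
```

View pics/scene0.png

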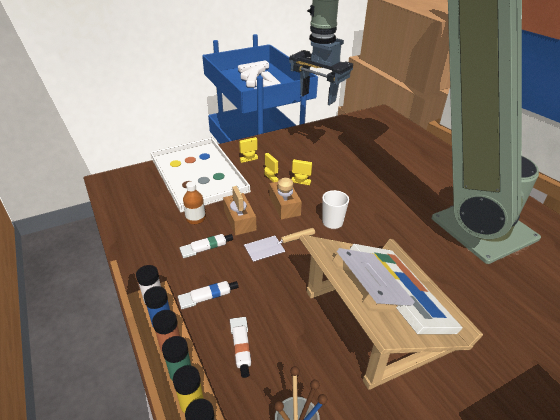

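View pics/top0.png

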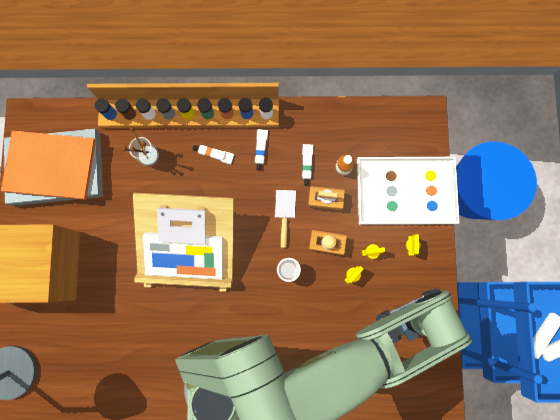

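The scene view shows a flat handle in a block at scene (240,200) / top (326,198), with the sloping plate at top (182,224).

Things that could be taken for the key:
- round knob: top (329,241) / scene (287,187)
- yellow look-alikes: top (373,251), (413,244), (353,274)
- flat wooden handle: top (326,198), which fits the description, so I choose it

Next I measure it and check it in a crop.

Run:
```python
from h import *
d=np.load('top0.npz');P=d['P'];img=d['img']
def rect(m,P):
    m=m.astype(np.uint8);n,l,st,c=cv2.connectedComponentsWithStats(m);k=1+np.argmax(st[1:,4]);q=P[l==k]
    return st[k],cv2.minAreaRect(q[:,:2].astype(np.float32)),np.median(q,0)
# block/key region
sub=np.zeros(P.shape[:2],bool);sub[180:216,300:352]=1
z=P[...,2]
for lo,hi in((42,54),(54,64),(80,115)):
    print(lo,rect(sub&(z>lo)&(z<hi),P), (sub&(z>lo)&(z<hi)).sum())
print('zmax',np.nanmax(z[sub]))
# plate: grey colour
hsv=cv2.cvtColor(img,cv2.COLOR_BGR2HSV)
sub=np.zeros(P.shape[:2],bool);sub[203:246,150:212]=1
q=P[sub&(hsv[...,1]<60)&(z>100)]
c=np.median(q,0);
for _ in range(5):
    A=np.c_[q[:,:2],np.ones(len(q))];co=np.linalg.lstsq(A,q[:,2],rcond=None)[0];r=q[:,2]-A@co;q=q[abs(r)<max(3,2*r.std())]
n=np.array([-co[0],-co[1],1]);n/=np.linalg.norm(n);print('plate n',n,len(q),c,'slope',np.degrees(np.arccos(n[2])),'res',r.std())
print('head dir',np.degrees(np.arctan2(-n[1],-n[0])))
out=np.hstack([cv2.resize(img[175:260,295:355],None,fx=6,fy=6,interpolation=2),cv2.resize(img[195:280,145:220],None,fx=5.5,fy=6,interpolation=2)]);cv2.imwrite('pics/crop1.png',out);print(out.shape)
d=np.load('scene0.npz');P2=d['P']
for p in((190,238),(192,240)):print(P2[p[0],p[1]])
for (u,v) in((326,198),(182,224),(182,238)):print(P[v,u])
```

```text
42 (array([309, 186,  36,  23, 365], dtype=int32), ((591.2725219726562, -335.5585632324219), (109.90132141113281, 62.06122589111328), 83.1191635131836), array([ 584.07942551, -331.18783066,   48.85661666])) 372
54 (array([320, 197,  13,   6,  35], dtype=int32), ((579.7457275390625, -333.3713073730469), (38.86872100830078, 15.233681678771973), 84.56861877441406), array([ 582.74977478, -334.45632808,   57.2579358 ])) 104
80 (array([318, 191,  20,   7, 105], dtype=int32), ((592.9381713867188, -335.7742614746094), (59.462860107421875, 15.779753684997559), 84.29832458496094), array([ 591.50314961, -333.85607372,   98.42145676])) 105
zmax 111.95451951281379
plate n [-0.51634432  0.0494853   0.85495014] 1457 [475.85754739 108.42936627 153.45395907] slope 31.2457728920908 res 4.142157819307251
head dir -5.47438161850699
(510, 772, 3)
[ 589.05743612 -339.51712184  100.40266299]
[ 544.31038061 -438.20386567   12.24072493]
[ 586.59743423 -334.45632808   54.381501  ]
[496.6398632  108.20175549 126.2418531 ]
[452.79452076 103.75547319 143.52849477]
```

View pics/crop1.png

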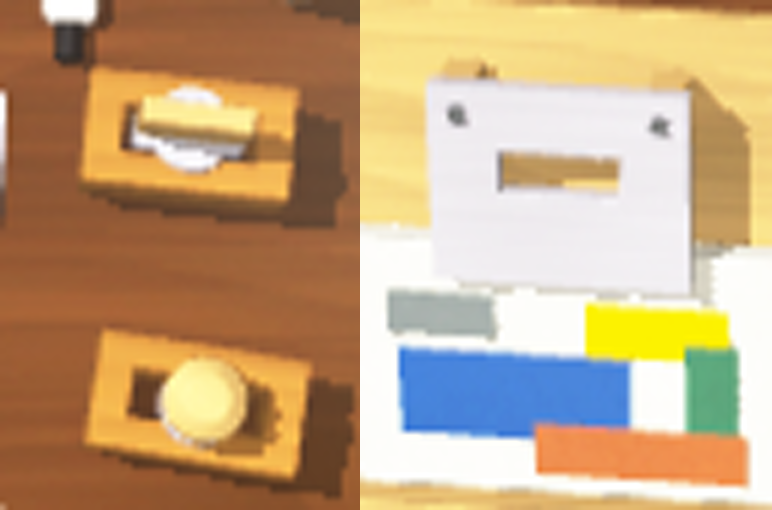

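The crop shows the flat handle over its white collar in the far block (crop (197,118)). The slot, about level, lies at crop (558,172).

Run:
```python
from h import *
np.set_printoptions(suppress=True,precision=3)
f=grab('wrist');print(f['T_tool_cam'],f['f'],f['cx'],f['cy'])
f=grab('top');R,t=np.array(f['R']),np.array(f['t'])
C=-R.T@t
def ray(u,v,z):
    d=R.T@np.array([(u-f['cx'])/f['f'],(v-f['cy'])/f['f'],1]);return C+d*(z-C[2])/d[2]
print('slot',ray(181,223.7,165),'handle',ray(295+197/6,175+118/6,100))
d=np.load('top0.npz');P=d['P']
for n,(u,v) in dict(bottle=(345,163),cup=(288,268),knob=(329,240),y1=(353,274),y2=(373,251),y3=(413,244),jar=(145,150)).items(): print(n,P[v,u])
def go(p,yaw):
    s=env.state();T=np.radians(s['ee_rot'][2]);e=np.array(p)-s['ee_pos'];c,k=np.cos(T),np.sin(T)
    return [c*e[0]+k*e[1],k*e[0]-c*e[1],-e[2]],(s['ee_rot'][2]-yaw)/5
print(go([480,108,330],-5.5))
```

```text
[[  -0.      -0.967   -0.253   70.466]
 [   1.      -0.      -0.001   -0.088]
 [   0.001   -0.253    0.967 -200.664]
 [   0.       0.       0.       1.   ]] 314.68451945950125 275.18270839940027 214.50377492079022
slot [493.073 103.724 165.   ] handle [ 589.456 -336.108  100.   ]
bottle [ 690.254 -391.897   97.531]
cup [ 367.489 -213.033    3.633]
knob [ 449.861 -337.946   90.911]
y1 [ 346.707 -411.497   71.886]
y2 [ 416.733 -474.433   75.875]
y3 [ 439.07  -602.558   60.705]
jar [741.063 243.128  73.982]
([np.float64(481.7387884530114), np.float64(-474.8064836360023), np.float64(-147.35233062985284)], np.float64(5.97862419137319))
```

Call:
{"name": "arm_command", "arguments": {"rows": [{"delta_pos": [0, 0, -40], "roll": 0, "jaw": 100}, {"delta_pos": [27, -25, -63], "roll": 1, "jaw": 100}, {"delta_pos": [54, -51, -63], "roll": 2, "jaw": 100}, {"delta_pos": [82, -78, -63], "roll": 3, "jaw": 100}, {"delta_pos": [110, -104, -63], "roll": 4, "jaw": 100}, {"delta_pos": [138, -130, -63], "roll": 5, "jaw": 100}, {"delta_pos": [166, -157, -63], "roll": 6, "jaw": 100}, {"delta_pos": [194, -183, -63], "roll": 6, "jaw": 100}, {"delta_pos": [222, -210, -63], "roll": 6, "jaw": 100}, {"delta_pos": [250, -236, -63], "roll": 6, "jaw": 100}, {"delta_pos": [278, -263, -63], "roll": 6, "jaw": 100}, {"delta_pos": [306, -290, -63], "roll": 6, "jaw": 100}, {"delta_pos": [334, -316, -63], "roll": 6, "jaw": 100}, {"delta_pos": [362, -342, -63], "roll": 6, "jaw": 100}, {"delta_pos": [390, -369, -63], "roll": 6, "jaw": 100}, {"delta_pos": [418, -395, -63], "roll": 6, "jaw": 100}, {"delta_pos": [446, -422, -63], "roll": 6, "jaw": 100}, {"delta_pos": [470, -445, -63], "roll": 6, "jaw": 100}, {"delta_pos": [485, -460, -63], "roll": 6, "jaw": 100}, {"delta_pos": [492, -466, -63], "roll": 6, "jaw": 100}]}}

```text
time_s: 1.87
ee_pos: [493.7, 106.7, 245.6]
ee_rot: [-180.0, 0.0, -5.4]
force: [0.6, -0.5, 0.2]
gripper_width: 91.2
gripper_force: 0.0
```

Call:
{"name": "arm_command", "arguments": {"rows": [{"delta_pos": [0, 0, 0], "roll": 0, "jaw": 100}, {"delta_pos": [0, 0, 0], "roll": 0, "jaw": 100}, {"delta_pos": [0, 0, 0], "roll": 0, "jaw": 100}, {"delta_pos": [0, 0, 0], "roll": 0, "jaw": 100}]}}

```text
time_s: 2.2
ee_pos: [492.7, 102.5, 246.3]
ee_rot: [180.0, -0.0, -5.7]
force: [0.1, 0.2, 0.7]
gripper_width: 91.1
gripper_force: 0.0
```

Run:
```python
from h import *
f=grab('wrist');cv2.imwrite('pics/w1.png',f['img']);np.savez('w1.npz',P=cloud(f),img=f['img'],R=f['R'],t=f['t'],f=f['f'],c=[f['cx'],f['cy']]);print(f['s']['ee_pos'],f['s']['ee_rot'],f['s']['time_s'])
```

```text
[492.68038003 102.54946326 246.30585701] [ 1.79971992e+02 -5.64071396e-03 -5.70758538e+00] 2.2
```

View pics/w1.png

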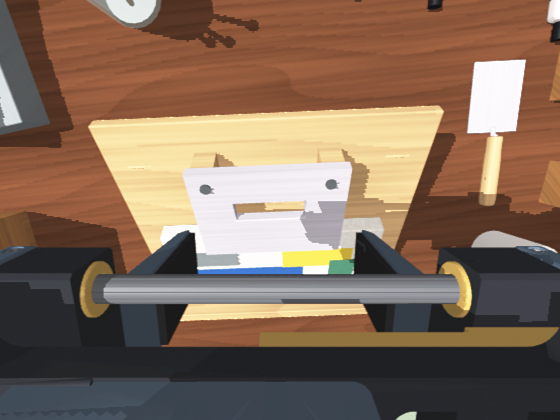

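The plate is in full view, with its slot at about (270,210) and bolts at (205,189) and (331,184). Both fingers hang over the canvas edge. I will magnify the slot to place its corners.

Run:
```python
from h import *
im=np.load('w1.npz')['img'][155:260,178:360]
cv2.imwrite('pics/w1c.png',cv2.resize(im,None,fx=4,fy=4,interpolation=0))
```

```text
(no output)
```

View pics/w1c.png

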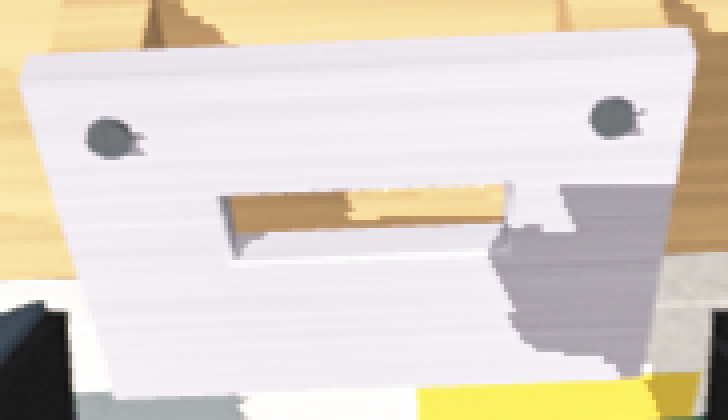

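The crop shows the slot's upper-face corners at crop (219,196), (511,183), (234,261) and (505,250). The plate's corners are at (22,80), (693,54), (115,397) and (640,378).

Run:
```python
from h import *
np.set_printoptions(suppress=True,precision=2)
d=np.load('w1.npz');R,t,fo,c=d['R'],d['t'],float(d['f']),d['c']
px=np.array([(219,196),(511,183),(234,261),(505,250),(22,80),(693,54),(115,397),(640,378)],float)
px=(px+.5)/4-.5+[178,155]
ob=np.array([(10.5,32.5,0),(10.5,-32.5,0),(-10.5,32.5,0),(-10.5,-32.5,0),(45,70,0),(45,-70,0),(-60,70,0),(-60,-70,0)],float)
K=np.array([[fo,0,c[0]],[0,fo,c[1]],[0,0,1]])
ok,rv,tv=cv2.solvePnP(ob,px,K,None)
pr=cv2.projectPoints(ob,rv,tv,K,None)[0][:,0];print(pr-px)
Rc=cv2.Rodrigues(rv)[0];W=R.T@Rc;print('orig',R.T@(tv[:,0]-t));print(W)
# rays with the known height/plane: slope 30, z 165
C=-R.T@t
def plane(yaw,zo=165):
    p=None
    n=np.array([-.5*np.cos(yaw),-.5*np.sin(yaw),.866])
    o=R.T@(tv[:,0]-t);o=C+(o-C)*(zo-C[2])/(o[2]-C[2])
    D=(R.T@np.c_[(px-c)/fo,np.ones(len(px))].T).T
    X=C+D*((o-C)@n/(D@n))[:,None];return o,X
yaw=np.arctan2(-W[0,1],W[1,1]);o,X=plane(yaw);print('o165',o);
print('slotmean',X[:4].mean(0),'sizes',np.linalg.norm(X[0]-X[1]),np.linalg.norm(X[2]-X[3]),np.linalg.norm(X[0]-X[2]),np.linalg.norm(X[4]-X[5]))
for a,b in((1,0),(3,2),(5,4),(7,6)):
    e=X[b]-X[a];print('yaw',np.degrees(np.arctan2(-e[0],e[1])))
```

```text
[[ 0.75 -0.1 ]
 [-0.76  0.38]
 [-0.24 -0.05]
 [ 0.03  0.08]
 [-0.11 -0.03]
 [ 0.24 -0.18]
 [-0.05  0.05]
 [ 0.13 -0.15]]
orig [492.99 107.78 162.44]
[[ 0.87  0.06 -0.49]
 [-0.05  1.    0.03]
 [ 0.49  0.    0.87]]
o165 [493.62 107.67 165.  ]
slotmean [493.7  107.63 165.04] sizes 65.74581166982391 64.20506656997493 21.022880134599493 138.2160504489473
yaw -3.0714788402363977
yaw -3.291784572346854
yaw -3.516355978212555
yaw -3.537829152802383
```

Call:
{"name": "arm_command", "arguments": {"rows": [{"delta_pos": [6, 18, 0], "roll": 0, "jaw": 100}, {"delta_pos": [17, 53, 0], "roll": 0, "jaw": 100}, {"delta_pos": [29, 89, 0], "roll": 0, "jaw": 100}, {"delta_pos": [41, 124, 0], "roll": 0, "jaw": 100}, {"delta_pos": [53, 160, 8], "roll": 0, "jaw": 100}, {"delta_pos": [65, 195, 16], "roll": 0, "jaw": 100}, {"delta_pos": [76, 231, 24], "roll": 0, "jaw": 100}, {"delta_pos": [88, 267, 32], "roll": 0, "jaw": 100}, {"delta_pos": [100, 302, 40], "roll": 0, "jaw": 100}, {"delta_pos": [112, 338, 48], "roll": 0, "jaw": 100}, {"delta_pos": [123, 373, 56], "roll": 0, "jaw": 100}, {"delta_pos": [133, 403, 64], "roll": 0, "jaw": 100}, {"delta_pos": [139, 420, 69], "roll": 0, "jaw": 100}, {"delta_pos": [141, 426, 71], "roll": 0, "jaw": 100}, {"delta_pos": [141, 426, 71], "roll": 0, "jaw": 100}, {"delta_pos": [141, 426, 71], "roll": 0, "jaw": 100}, {"delta_pos": [141, 426, 71], "roll": 0, "jaw": 100}]}}

```text
time_s: 3.67
ee_pos: [591.7, -332.7, 176.0]
ee_rot: [-180.0, -0.0, -5.6]
force: [-0.7, -0.5, 1.2]
gripper_width: 91.3
gripper_force: 0.0
```

Run:
```python
from h import *
f=grab('wrist');P=cloud(f);np.savez('w2.npz',P=P,img=f['img']);print(f['s']['ee_pos'],f['s']['ee_rot'],f['s']['time_s'])
cv2.imwrite('pics/w2.png',f['img'])
z=P[...,2];near=np.hypot(P[...,0]-591,P[...,1]+336)<50
for lo,hi in((92,106),(45,53)):
    m=(near&(z>lo)&(z<hi)).astype(np.uint8);n,l,st,c=cv2.connectedComponentsWithStats(m);k=1+np.argmax(st[1:,4]);q=P[l==k]
    print(lo,st[k],cv2.minAreaRect(q[:,:2].astype(np.float32)),np.median(q,0))
```

```text
[ 591.67338107 -332.67501059  176.03287329] [-1.79989981e+02 -3.79524992e-02 -5.56419406e+00] 3.6667
92 [ 244  201   65   17 1014] ((593.26708984375, -333.76910400390625), (58.89310073852539, 14.285884857177734), 83.54512786865234) [ 594.29500681 -333.88870818   98.74624096]
45 [ 232  172   94   57 2707] ((590.7290649414062, -336.2098388671875), (99.38397979736328, 60.77284240722656), 83.75141906738281) [ 595.22852102 -343.46163163   49.13224748]
```

View pics/w2.png

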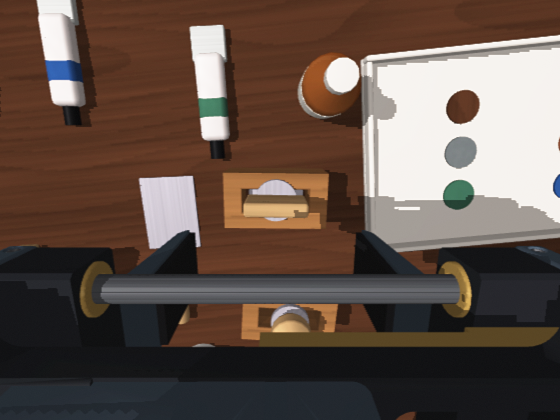

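The handle sits at (276,207) and its block at (275,200). The handle centre is at (593,-334) with yaw about -6, so I grip it by its two ends.

Call:
{"name": "arm_command", "arguments": {"rows": [{"delta_pos": [2, -1.5, 15], "roll": 0.1, "jaw": 100}, {"delta_pos": [2, -1.5, 40], "roll": 0.1, "jaw": 100}, {"delta_pos": [2, -1.5, 65], "roll": 0.1, "jaw": 100}, {"delta_pos": [2, -1.5, 85], "roll": 0.1, "jaw": 100}, {"delta_pos": [2, -1.5, 98], "roll": 0.1, "jaw": 100}, {"delta_pos": [2, -1.5, 104], "roll": 0.1, "jaw": 100}, {"delta_pos": [2, -1.5, 106], "roll": 0.1, "jaw": 100}, {"delta_pos": [2, -1.5, 106], "roll": 0.1, "jaw": 100}, {"delta_pos": [2, -1.5, 106], "roll": 0.1, "jaw": 60}, {"delta_pos": [2, -1.5, 106], "roll": 0.1, "jaw": 60}, {"delta_pos": [2, -1.5, 106], "roll": 0.1, "jaw": 60}, {"delta_pos": [2, -1.5, 106], "roll": 0.1, "jaw": 60}, {"delta_pos": [2, -1.5, 106], "roll": 0.1, "jaw": 60}, {"delta_pos": [2, -1.5, 106], "roll": 0.1, "jaw": 60}], "squeeze": 15}}

```text
time_s: 4.88
ee_pos: [594.1, -332.7, 69.5]
ee_rot: [180.0, -0.0, -6.1]
force: [-0.3, 1.0, 1.6]
gripper_width: 55.8
gripper_force: 0.6
```

Call:
{"name": "arm_command", "arguments": {"rows": [{"delta_pos": [0, 0, 0], "roll": 0, "jaw": 45}, {"delta_pos": [0, 0, 0], "roll": 0, "jaw": 45}, {"delta_pos": [0, 0, 0], "roll": 0, "jaw": 45}]}}

```text
time_s: 5.13
ee_pos: [594.2, -332.5, 69.5]
ee_rot: [180.0, -0.0, -6.1]
force: [0.7, 1.3, 2.7]
gripper_width: 41.8
gripper_force: 1.2
```

Run:
```python
from h import *
f=grab('wrist');cv2.imwrite('pics/w3.png',f['img'][130:330,130:430].repeat(2,0).repeat(2,1));print(env.state())
```

```text
{'time_s': 5.1833, 'qpos': array([-3.02038984e+01,  3.23087940e+01,  8.35438658e+01,  5.31746984e-03,
        6.41091937e+01,  6.58983329e+01]), 'qvel': array([ 0.08601377, -0.04136545,  0.06674625,  0.22203059,  0.07628356,
       -0.11372427]), 'effort': array([-1.93750039e-01, -5.08431673e+01, -2.10822862e+01, -1.36044868e-01,
       -1.58609762e-01, -1.76883630e-03]), 'ee_pos': array([ 594.19978058, -332.54477395,   69.50120299]), 'ee_rot': array([ 1.79988791e+02, -3.67749620e-02, -6.10454800e+00]), 'force': array([0.40214404, 1.37520535, 2.63225158]), 'torque': array([ 0.28703621, -0.00553462, -0.04480323]), 'gripper_force': 1.3548375642858446, 'gripper_width': 41.36753457780701}
```

View pics/w3.png

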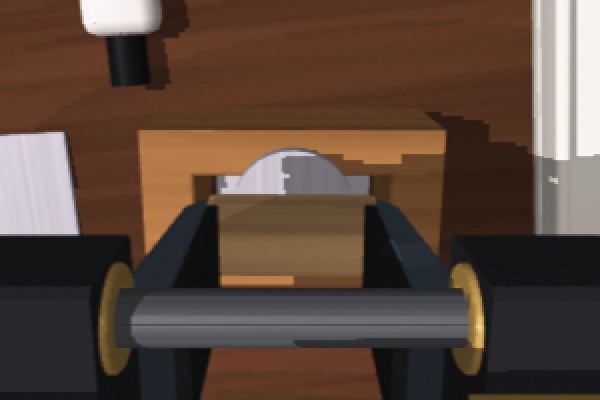

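Run:
```python
from h import *
np.set_printoptions(suppress=True,precision=0)
f=grab('wrist');P=cloud(f)
for y in(180,198,204,215,225,235,245,255,265,272,278,284):
    print(y,[tuple(np.round(P[130+y//2,130+x//2]).tolist()) for x in(190,212,225,260,295,330,355,370,395)])
```

```text
180 [(606.0, -297.0, 49.0), (592.0, -297.0, -2.0), (601.0, -307.0, 33.0), (605.0, -323.0, 55.0), (604.0, -335.0, 55.0), (602.0, -348.0, 54.0), (596.0, -358.0, 34.0), (585.0, -367.0, -1.0), (599.0, -371.0, 49.0)]
198 [(600.0, -296.0, 49.0), (603.0, -306.0, 63.0), (603.0, -311.0, 63.0), (601.0, -323.0, 64.0), (600.0, -335.0, 63.0), (599.0, -347.0, 64.0), (598.0, -355.0, 64.0), (597.0, -361.0, 63.0), (592.0, -371.0, 50.0)]
204 [(614.0, -307.0, 103.0), (603.0, -307.0, 70.0), (602.0, -311.0, 70.0), (601.0, -323.0, 70.0), (600.0, -335.0, 70.0), (599.0, -346.0, 71.0), (598.0, -354.0, 69.0), (597.0, -360.0, 69.0), (589.0, -371.0, 49.0)]
215 [(614.0, -308.0, 112.0), (612.0, -313.0, 108.0), (603.0, -313.0, 81.0), (601.0, -324.0, 81.0), (600.0, -334.0, 81.0), (599.0, -346.0, 80.0), (598.0, -353.0, 81.0), (607.0, -356.0, 109.0), (608.0, -362.0, 111.0)]
225 [(613.0, -309.0, 120.0), (611.0, -314.0, 113.0), (603.0, -313.0, 91.0), (601.0, -324.0, 91.0), (600.0, -334.0, 89.0), (599.0, -345.0, 89.0), (598.0, -353.0, 89.0), (607.0, -355.0, 114.0), (608.0, -360.0, 121.0)]
235 [(614.0, -310.0, 127.0), (6
[... 783 characters left out ...]
.0), (597.0, -354.0, 117.0), (607.0, -357.0, 142.0)]
272 [(612.0, -313.0, 147.0), (599.0, -312.0, 117.0), (590.0, -313.0, 98.0), (590.0, -323.0, 99.0), (589.0, -333.0, 99.0), (587.0, -344.0, 98.0), (586.0, -351.0, 99.0), (595.0, -354.0, 118.0), (607.0, -356.0, 147.0)]
278 [(612.0, -314.0, 150.0), (597.0, -312.0, 118.0), (567.0, -305.0, 50.0), (565.0, -318.0, 49.0), (564.0, -331.0, 49.0), (562.0, -344.0, 48.0), (562.0, -354.0, 49.0), (593.0, -354.0, 118.0), (607.0, -356.0, 149.0)]
284 [(612.0, -314.0, 152.0), (596.0, -312.0, 119.0), (565.0, -304.0, 50.0), (563.0, -318.0, 50.0), (561.0, -331.0, 49.0), (561.0, -344.0, 51.0), (559.0, -353.0, 49.0), (591.0, -353.0, 118.0), (608.0, -355.0, 153.0)]
```

Run:
```python
from h import *
np.set_printoptions(suppress=True,precision=0)
f=grab('scene');P=cloud(f);im=f['img']
m=(abs(P[...,0]-594)<45)&(abs(P[...,1]+334)<75)&(P[...,2]>40)
v,u=np.where(m);print(u.min(),u.max(),v.min(),v.max())
dark=m&(im.max(2)<75)
for z in range(50,180,8):
    k=dark&(abs(P[...,2]-z)<4);q=P[k];k2=m&~dark&(abs(P[...,2]-z)<4);q2=P[k2]
    print(z,len(q),(q[:,:2].min(0),q[:,:2].max(0)) if len(q) else '',len(q2),(q2[:,:2].min(0),q2[:,:2].max(0)) if len(q2) else '')
c=im[max(v.min()-60,0):v.max()+20,max(u.min()-20,0):u.max()+20];c=cv2.resize(c,None,fx=5,fy=5,interpolation=2)[:600,:800];cv2.imwrite('pics/s2.png',c);print(c.shape)
```

```text
213 262 33 224
50 0  352 (array([ 559., -390.]), array([ 628., -274.]))
58 0  74 (array([ 568., -373.]), array([ 615., -302.]))
66 0  25 (array([ 591., -357.]), array([ 604., -302.]))
74 0  23 (array([ 591., -355.]), array([ 604., -303.]))
82 0  19 (array([ 590., -353.]), array([ 604., -303.]))
90 0  13 (array([ 593., -364.]), array([ 604., -301.]))
98 1 (array([ 605., -355.]), array([ 605., -355.])) 18 (array([ 591., -360.]), array([ 608., -300.]))
106 20 (array([ 582., -360.]), array([ 614., -302.])) 17 (array([ 582., -362.]), array([ 614., -300.]))
114 9 (array([ 585., -359.]), array([ 609., -301.])) 22 (array([ 583., -307.]), array([ 615., -301.]))
122 9 (array([ 588., -360.]), array([ 608., -301.])) 28 (array([ 581., -315.]), array([ 615., -299.]))
130 12 (array([ 589., -358.]), array([ 613., -299.])) 29 (array([ 580., -364.]), array([ 615., -299.]))
138 10 (array([ 584., -354.]), array([ 607., -299.])) 23 (array([ 582., -309.]), array([ 614., -299.]))
146 1 (array([ 602., -299.]), array([ 602., -299.])) 4 (array([ 585., -303.]), array([ 614., -299.]))
154 0  0 
162 0  0 
170 1 (array([ 605., -359.]), array([ 605., -359.])) 1 (array([ 608., -359.]), array([ 608., -359.]))
178 1 (array([ 608., -358.]), array([ 608., -358.])) 4 (array([ 605., -360.]), array([ 610., -358.]))
(600, 445, 3)
```

View pics/s2.png

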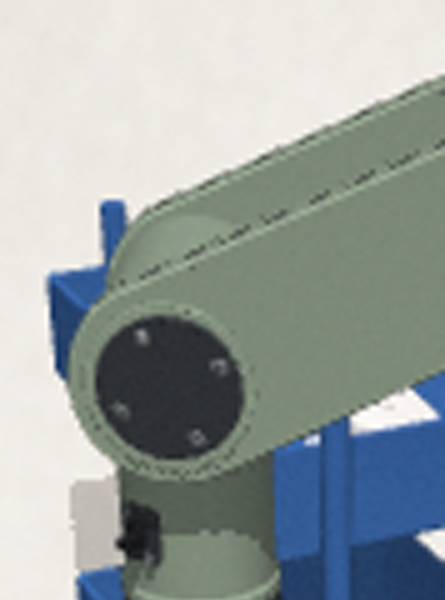

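That crop was misplaced and shows only the wrist links, but the depth numbers are clear. The fingers end at z≈102, about 32 mm higher than the reported TCP of 69.5. They closed above the handle and the key is untouched. I open and check the offset.

Call:
{"name": "arm_command", "arguments": {"rows": [{"delta_pos": [0, 0, 0], "roll": 0, "jaw": 100}, {"delta_pos": [0, 0, 0], "roll": 0, "jaw": 100}, {"delta_pos": [0, 0, 0], "roll": 0, "jaw": 100}, {"delta_pos": [0, 0, 0], "roll": 0, "jaw": 100}, {"delta_pos": [0, 0, 0], "roll": 0, "jaw": 100}, {"delta_pos": [0, 0, 0], "roll": 0, "jaw": 100}, {"delta_pos": [0, 0, 0], "roll": 0, "jaw": 100}]}}

```text
time_s: 5.87
ee_pos: [593.6, -332.3, 68.6]
ee_rot: [-180.0, 0.1, -6.1]
force: [-0.8, -0.4, -0.1]
gripper_width: 84.6
gripper_force: 0.0
```

Run:
```python
from h import *
np.set_printoptions(suppress=True,precision=0)
s=env.state();print(env.grip_point_offset,s['ee_pos'],s['force'],s['gripper_width'],s['time_s'])
for n in('scene','top'):
  f=grab(n);P=cloud(f)
  for lo,hi in((-300,-262),(-410,-370)):
    m=(abs(P[...,0]-594)<25)&(P[...,1]>lo)&(P[...,1]<hi)&(P[...,2]>60)&(P[...,2]<200);q=P[m]
    print(n,lo,len(q),q.min(0) if len(q) else '',q.max(0) if len(q) else '',np.sort(q[:,2])[:6])
f=grab('wrist');P=cloud(f);z=P[...,2]
near=np.hypot(P[...,0]-591,P[...,1]+336)<50
m=(near&(z>92)&(z<103)).astype(np.uint8);n,l,st,c=cv2.connectedComponentsWithStats(m);k=1+np.argmax(st[1:,4]);q=P[l==k]
print(cv2.minAreaRect(q[:,:2].astype(np.float32)))
```

```text
18.8 [ 594. -332.   69.] [-1. -0. -0.] 84.64112470316545 5.8667
scene -300 241 [ 582. -290.   99.] [ 618. -275.  161.] [ 99. 100. 101. 101. 101. 103.]
scene -410 66 [ 594. -387.  101.] [ 619. -374.  199.] [101. 102. 104. 105. 106. 106.]
top -300 9 [ 569. -298.  191.] [ 575. -275.  200.] [191. 193. 195. 195. 196. 199.]
top -410 15 [ 575. -395.  106.] [ 607. -377.  199.] [106. 126. 131. 143. 148. 151.]
((593.6182250976562, -333.3741455078125), (59.87639236450195, 14.388846397399902), 83.05274200439453)
```

Call:
{"name": "arm_command", "arguments": {"rows": [{"delta_pos": [0, 1, 8], "roll": 0.1, "jaw": 100}, {"delta_pos": [0, 1, 18], "roll": 0.1, "jaw": 100}, {"delta_pos": [0, 1, 26], "roll": 0.1, "jaw": 100}, {"delta_pos": [0, 1, 31], "roll": 0.1, "jaw": 100}, {"delta_pos": [0, 1, 31], "roll": 0.1, "jaw": 100}, {"delta_pos": [0, 1, 31], "roll": 0.1, "jaw": 50}, {"delta_pos": [0, 1, 31], "roll": 0.1, "jaw": 50}, {"delta_pos": [0, 1, 31], "roll": 0.1, "jaw": 50}, {"delta_pos": [0, 1, 31], "roll": 0.1, "jaw": 50}, {"delta_pos": [0, 1, 31], "roll": 0.1, "jaw": 50}, {"delta_pos": [0, 1, 31], "roll": 0.1, "jaw": 50}, {"delta_pos": [0, 1, 31], "roll": 0.1, "jaw": 50}], "squeeze": 15}}

```text
time_s: 7.02
ee_pos: [594.1, -333.5, 38.6]
ee_rot: [180.0, -0.0, -6.6]
force: [-0.5, 0.1, 1.3]
gripper_width: 60.0
gripper_force: 15.0
```

Call:
{"name": "arm_command", "arguments": {"rows": [{"delta_pos": [0, 0, -4], "roll": 0, "jaw": 50}, {"delta_pos": [0, 0, -12], "roll": 0, "jaw": 50}, {"delta_pos": [0, 0, -19], "roll": 0, "jaw": 50}, {"delta_pos": [0, 0, -21], "roll": 0, "jaw": 50}, {"delta_pos": [-3, 0, -21], "roll": 0, "jaw": 50}, {"delta_pos": [-6, 0, -21], "roll": 0, "jaw": 50}, {"delta_pos": [-9, 0, -21], "roll": 0, "jaw": 50}, {"delta_pos": [-12, 0, -21], "roll": 0, "jaw": 50}, {"delta_pos": [-15, 0, -21], "roll": 0, "jaw": 50}, {"delta_pos": [-18, 0, -21], "roll": 0, "jaw": 50}, {"delta_pos": [-21, 0, -21], "roll": 0, "jaw": 50}, {"delta_pos": [-24, 0, -20], "roll": 0, "jaw": 50}, {"delta_pos": [-27, 0, -19.5], "roll": 0, "jaw": 50}, {"delta_pos": [-30, 0, -19], "roll": 0, "jaw": 50}, {"delta_pos": [-33, 0, -18], "roll": 0, "jaw": 50}, {"delta_pos": [-35, 0, -17], "roll": 0, "jaw": 50}, {"delta_pos": [-36, 0, -17], "roll": 0, "jaw": 50}, {"delta_pos": [-36, 0, -17], "roll": 0, "jaw": 50}]}}

```text
time_s: 8.52
ee_pos: [557.7, -329.5, 55.1]
ee_rot: [180.0, 0.0, -6.6]
force: [2.5, -0.1, -0.3]
gripper_width: 59.9
gripper_force: 15.0
```

```bash
cat > tilt.py <<'E'
from h import *
from scipy.spatial.transform import Rotation as R
# handle top face + front face from wrist cloud, in tool-yaw frame around the grasp point
f=grab('wrist');P=cloud(f);s=f['s'];y=np.radians(s['ee_rot'][2])
ex=np.array([np.cos(y),np.sin(y),0]);ey=np.array([-np.sin(y),np.cos(y),0])
Q=P-(s['ee_pos']+[0,0,50]);a=Q@ex;b=Q@ey;z=Q[...,2]
print(s['ee_pos'],s['gripper_width'],s['gripper_force'],s['force'],s['time_s'])
m=(abs(b)<22)&(np.abs(a)<45)&(z>-45)&(z<25)
np.savez('t.npz',a=a[m],b=b[m],z=z[m])
pts=np.c_[a[m],z[m]]
for b0 in(-18,-9,0,9,18):
    k=abs(b[m]-b0)<1.0;q=pts[k];q=q[np.argsort(-q[:,1])]
    print(b0,' '.join('%.0f,%.0f'%tuple(x) for x in q[::max(1,len(q)//28)]))
E
python3 tilt.py
```

```text
[ 557.74278231 -329.53336529   55.07658038] 59.8803827313836 15.000028163194656 [ 2.47296466 -0.0876621  -0.27955808] 8.5167
-18 4,9 4,7 5,6 5,5 7,3 6,3 7,1 8,-0 8,-2 9,-3 11,-4 11,-6 12,-8 13,-9 14,-11 14,-12 16,-14 15,-15 18,-17 18,-19 18,-21 20,-22 29,-24 21,-24 25,-25 21,-26 23,-27 21,-27 29,-29
-9 4,9 4,7 5,6 5,4 6,3 6,1 8,0 9,-1 9,-3 10,-4 12,-6 12,-8 13,-10 14,-11 14,-13 15,-15 17,-17 18,-19 19,-20 19,-21 20,-22 28,-22 28,-23 28,-24 28,-24 26,-25 21,-25 24,-26 24,-27
0 4,8 5,7 5,6 6,5 6,4 7,2 7,1 8,0 9,-2 10,-3 11,-5 12,-7 13,-8 14,-10 14,-13 15,-14 17,-17 18,-19 18,-20 18,-20 36,-21 31,-22 31,-22 29,-23 29,-23 20,-24 27,-25 25,-25 22,-26 24,-27
9 4,9 4,7 4,6 5,4 7,3 7,2 8,1 9,-1 10,-2 10,-4 11,-5 12,-8 14,-10 14,-12 15,-14 16,-15 16,-17 34,-20 19,-21 34,-22 31,-22 32,-23 29,-24 26,-24 27,-25 35,-25 25,-26 21,-27 22,-28
18 4,9 4,7 5,6 6,5 6,4 6,3 6,2 7,1 8,-0 7,-2 9,-3 11,-4 11,-6 12,-8 12,-8 14,-10 15,-11 14,-13 15,-14 16,-16 17,-18 18,-19 19,-21 20,-22 20,-24 27,-25 24,-25 23,-26 23,-27 21,-28 29,-29
```

```bash
cat > fit.py <<'E'
import numpy as np
d=np.load('t.npz');a,z=d['a'],d['z']
k=(z>-19)&(z<8)&(abs(a-(4+(8-z)*.53))<3)
for _ in range(4):
    p=np.polyfit(z[k],a[k],1);r=a-np.polyval(p,z);k=(z>-19)&(z<8)&(abs(r)<1.5)
th=np.arctan(-p[0]);print('tilt',np.degrees(th),k.sum(),r[k].std())
c,s=np.cos(th),np.sin(th)
X=a*c+z*s;Z=-a*s+z*c   # key-aligned coordinates
print('face X',np.median(X[k]),'-> axis X',np.median(X[k])-7)
ax=np.median(X[k])-7
m=(X-ax>9)&(X-ax<20)
h,e=np.histogram(Z[m],np.arange(-60,5,1));print('collar top',[(e[i],h[i]) for i in np.argsort(-h)[:5]])
zc=np.median(Z[m][abs(Z[m]-e[h.argmax()]-.5)<1.5])-6
print('axis X, origin Z in key axes',ax,zc,' origin rel grasp ref (a,z):',ax*c-zc*s,ax*s+zc*c)
E
python3 fit.py
```

```text
tilt 28.08643300295849 3641 0.5323663304794388
face X 6.918668704675527 -> axis X -0.08133129532447292
collar top [(np.int64(-35), np.int64(429)), (np.int64(-34), np.int64(367)), (np.int64(-36), np.int64(55)), (np.int64(-39), np.int64(45)), (np.int64(-37), np.int64(40))]
axis X, origin Z in key axes -0.08133129532447292 -40.09292171561336  origin rel grasp ref (a,z): 18.80411384334459 -35.40980498450163
```

Call:
{"name": "arm_command", "arguments": {"rows": [{"delta_pos": [-1, 0, 0.3], "roll": 0, "jaw": 50}, {"delta_pos": [-2, 0, 0.6], "roll": 0, "jaw": 50}, {"delta_pos": [-2, 0, 0.6], "roll": 0, "jaw": 50}]}}

```text
time_s: 8.82
ee_pos: [556.1, -329.3, 54.5]
ee_rot: [180.0, -0.0, -6.6]
force: [3.1, -2.1, 0.2]
gripper_width: 59.6
gripper_force: 15.0
```

```bash
python3 tilt.py|head -1; python3 fit.py
```

```text
[ 556.09163666 -329.33272726   54.50405184] 59.61966209760649 15.000010281801224 [ 3.12394817 -2.13379372  0.23891597] 8.8167
tilt 29.751650928526598 3785 0.5473619945074766
face X 6.918427626225176 -> axis X -0.08157237377482396
collar top [(np.int64(-35), np.int64(467)), (np.int64(-34), np.int64(317)), (np.int64(-36), np.int64(71)), (np.int64(-38), np.int64(46)), (np.int64(-39), np.int64(36))]
axis X, origin Z in key axes -0.08157237377482396 -40.14774794426372  origin rel grasp ref (a,z): 19.852159587372174 -34.896132719340144
```

Call:
{"name": "arm_command", "arguments": {"rows": [{"delta_pos": [0, 0, -5], "roll": 0, "jaw": 50}, {"delta_pos": [0, 0, -15], "roll": 0, "jaw": 50}, {"delta_pos": [0, 0, -30], "roll": 0, "jaw": 50}, {"delta_pos": [0, 0, -55], "roll": 0, "jaw": 50}, {"delta_pos": [0, 0, -80], "roll": 0, "jaw": 50}, {"delta_pos": [0, 0, -105], "roll": 0, "jaw": 50}, {"delta_pos": [0, 0, -130], "roll": 0, "jaw": 50}, {"delta_pos": [0, 0, -155], "roll": 0, "jaw": 50}, {"delta_pos": [0, 0, -175], "roll": 0, "jaw": 50}, {"delta_pos": [0, 0, -184], "roll": 0, "jaw": 50}, {"delta_pos": [0, 0, -186], "roll": 0, "jaw": 50}, {"delta_pos": [0, 0, -186], "roll": 0, "jaw": 50}, {"delta_pos": [0, 0, -186], "roll": 0, "jaw": 50}]}}

```text
time_s: 9.95
ee_pos: [555.0, -328.5, 238.7]
ee_rot: [-179.9, 0.2, -6.6]
force: [-0.4, -0.6, -3.2]
gripper_width: 60.1
gripper_force: 15.0
```

```bash
python3 tilt.py|head -1; python3 fit.py
python3 - <<'E'
from h import *
s=env.state();T=np.radians(s['ee_rot'][2]);e=np.array([451.2,110.2,240])-s['ee_pos'];c,k=np.cos(T),np.sin(T)
print(s['ee_rot'],c*e[0]+k*e[1],k*e[0]-c*e[1],-e[2])
d=np.load('t.npz')
E
```

```text
[ 554.97405541 -328.52081745  238.73139537] 60.08930274286331 14.999662935733795 [-0.41292872 -0.64183647 -3.24576536] 9.95
tilt 29.32576462011253 3762 0.5456430052989165
face X 7.107512503360709 -> axis X 0.10751250336070939
collar top [(np.int64(-35), np.int64(524)), (np.int64(-34), np.int64(265)), (np.int64(-36), np.int64(63)), (np.int64(-37), np.int64(43)), (np.int64(-38), np.int64(41))]
axis X, origin Z in key axes 0.10751250336070939 -40.239780957814034  origin rel grasp ref (a,z): 19.802155378456412 -35.03036072949723
[-179.90195165    0.22921773   -6.60580802] -153.59826901423753 -423.8625606626863 -1.4994136044411732
```

Call:
{"name": "arm_command", "arguments": {"rows": [{"delta_pos": [-4, -11, 0], "roll": -0.1, "jaw": 50}, {"delta_pos": [-12, -33, 0], "roll": -0.2, "jaw": 50}, {"delta_pos": [-23, -64, 0], "roll": -0.3, "jaw": 50}, {"delta_pos": [-35, -98, 0], "roll": -0.4, "jaw": 50}, {"delta_pos": [-48, -132, 0], "roll": -0.5, "jaw": 50}, {"delta_pos": [-60, -166, 0], "roll": -0.6, "jaw": 50}, {"delta_pos": [-72, -200, 0], "roll": -0.64, "jaw": 50}, {"delta_pos": [-85, -234, 0], "roll": -0.64, "jaw": 50}, {"delta_pos": [-97, -268, 0], "roll": -0.64, "jaw": 50}, {"delta_pos": [-109, -302, 0], "roll": -0.64, "jaw": 50}, {"delta_pos": [-121, -335, 0], "roll": -0.64, "jaw": 50}, {"delta_pos": [-133, -366, 0], "roll": -0.64, "jaw": 50}, {"delta_pos": [-142, -392, 0], "roll": -0.64, "jaw": 50}, {"delta_pos": [-149, -411, 0], "roll": -0.64, "jaw": 50}, {"delta_pos": [-152.6, -421, 0], "roll": -0.64, "jaw": 50}, {"delta_pos": [-153.6, -424, 0], "roll": -0.64, "jaw": 50}, {"delta_pos": [-153.6, -424, 0], "roll": -0.64, "jaw": 50}, {"delta_pos": [-153.6, -424, 0], "roll": -0.64, "jaw": 50}, {"delta_pos": [-153.6, -424, 0], "roll": -0.64, "jaw": 50}, {"delta_pos": [-153.6, -424, 0], "roll": -0.64, "jaw": 50}]}}

```text
time_s: 11.67
ee_pos: [452.5, 108.7, 240.4]
ee_rot: [180.0, 0.0, -3.5]
force: [0.6, 0.5, -2.4]
gripper_width: 60.0
gripper_force: 15.0
```

```bash
cat > rel.py <<'E'
import subprocess
from h import *
subprocess.run('python3 tilt.py|head -1;python3 fit.py',shell=True)
s=env.state();T=np.radians(s['ee_rot'][2]);print(s['ee_pos'],s['ee_rot'],s['force'])
ex=np.array([np.cos(T),np.sin(T),0])
o=s['ee_pos']+[0,0,50]+19.8*ex+[0,0,-35.0]
O=np.array([493.5,107.7,164.7]);y=np.radians(-3.4)
px=np.array([np.cos(y)*.866,np.sin(y)*.866,.5]);py=np.array([-np.sin(y),np.cos(y),0]);pz=np.cross(px,py)
print('key origin in plate',[(o-O)@v for v in(px,py,pz)])
E
python3 rel.py
```

```text
[452.53565637 108.72517028 240.42888177] 60.0217333468273 14.999694675207138 [ 0.62201978  0.52591905 -2.43363415] 11.6667
tilt 29.603677801315932 3778 0.5424332143745092
face X 6.967098429540707 -> axis X -0.032901570459292984
collar top [(np.int64(-35), np.int64(437)), (np.int64(-34), np.int64(355)), (np.int64(-36), np.int64(59)), (np.int64(-39), np.int64(51)), (np.int64(-37), np.int64(41))]
axis X, origin Z in key axes -0.032901570459292984 -40.09491870960432  origin rel grasp ref (a,z): 19.77819004559178 -34.87731049498473
this script no longer has the robotException ignored in: <_io.TextIOWrapper mode='rw' encoding='UTF-8'>
Traceback (most recent call last):
BrokenPipeError: [Errno 32] Broken pipe
```

Call:
{"name": "arm_command", "arguments": {"rows": [{"delta_pos": [-1.4, -1.4, 10], "roll": 0, "jaw": 50}, {"delta_pos": [-1.4, -1.4, 25], "roll": 0, "jaw": 50}, {"delta_pos": [-1.4, -1.4, 40], "roll": 0, "jaw": 50}, {"delta_pos": [-1.4, -1.4, 48], "roll": 0, "jaw": 50}, {"delta_pos": [-1.4, -1.4, 52], "roll": 0, "jaw": 50}, {"delta_pos": [1, -1.4, 56], "roll": 0, "jaw": 50}, {"delta_pos": [3, -1.3, 60], "roll": 0, "jaw": 50}, {"delta_pos": [4.6, -1.2, 62], "roll": 0, "jaw": 50}, {"delta_pos": [4.6, -1.2, 62], "roll": 0, "jaw": 50}, {"delta_pos": [4.6, -1.2, 62], "roll": 0, "jaw": 50}, {"delta_pos": [4.6, -1.2, 62], "roll": 0, "jaw": 50}]}}

```text
time_s: 12.63
ee_pos: [457.2, 110.7, 178.9]
ee_rot: [-180.0, -0.0, -3.4]
force: [-0.6, -0.2, -2.1]
gripper_width: 59.7
gripper_force: 15.0
```

```bash
sed -i '/subprocess/d' rel.py; python3 rel.py
python3 - <<'E'
from h import *
f=grab('wrist');cv2.imwrite('pics/w5.png',cv2.resize(f['img'][120:320,150:400],None,fx=3,fy=3,interpolation=2));np.savez('w5.npz',P=cloud(f),img=f['img'],R=f['R'],t=f['t'],f=f['f'],c=[f['cx'],f['cy']])
E
```

```text
[457.23301922 110.73123295 178.90235257] [-1.79990521e+02 -4.41050234e-02 -3.40468230e+00] [-0.55146219 -0.23766453 -2.07959242]
key origin in plate [np.float64(0.24037089240827392), np.float64(0.8734162615440152), np.float64(33.580695402771845)]
```

View pics/w5.png

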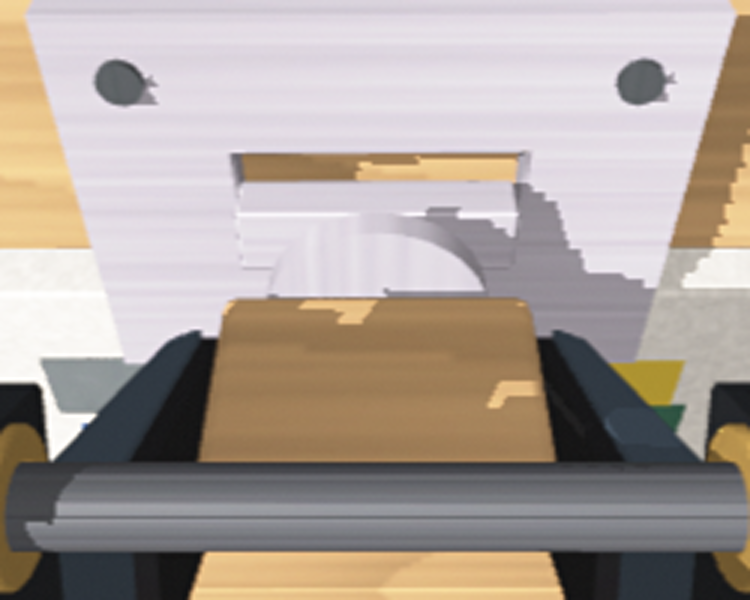

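The picture shows the head at crop x 237-517 (rows 182-265) just over the slot, whose upper edge runs (233,153)-(529,153). They look nearly aligned; I check with projections.

Run:
```python
from h import *
np.set_printoptions(suppress=True,precision=1)
d=np.load('w5.npz');R,t,fo,c=d['R'],d['t'],float(d['f']),d['c']
def pr(X):
    q=R@X+t;return ((q[:2]/q[2]*fo+c)-[150,120]+.5)*3-.5
s=env.state();T=np.radians(s['ee_rot'][2]);ex=np.array([np.cos(T),np.sin(T),0])
ko=s['ee_pos']+[0,0,50]+19.8*ex+[0,0,-35.0]
def fr(y,a):
    px=np.array([np.cos(y)*np.cos(a),np.sin(y)*np.cos(a),np.sin(a)]);py=np.array([-np.sin(y),np.cos(y),0]);return np.c_[px,py,np.cross(px,py)]
K=fr(T,np.radians(29.6));O=np.array([493.5,107.7,164.7]);W=fr(np.radians(-3.4),np.radians(30))
for n,o,M,p in(('A',ko,K,(8,30,-28)),('A',ko,K,(8,-30,-28)),('B',ko,K,(8,30,-16)),('B',ko,K,(8,-30,-16)),('C',ko,K,(-8,30,-16)),('slot',O,W,(10.5,32.5,0)),('slot',O,W,(10.5,-32.5,0)),('plateTL',O,W,(45,70,0)),('plateTR',O,W,(45,-70,0))):
    X=o+M@np.array(p,float);print(n,p,pr(X),'d/dx',pr(X+M[:,0])-pr(X))
```

```text
A (8, 30, -28) [239.2 178.5] d/dx [-0.5 -3.6]
A (8, -30, -28) [512.9 178.4] d/dx [ 0.5 -3.6]
B (8, 30, -16) [233.3 213.7] d/dx [-0.5 -3.7]
B (8, -30, -16) [518.9 213.6] d/dx [ 0.5 -3.7]
C (-8, 30, -16) [240.9 269.1] d/dx [-0.5 -3.3]
slot (10.5, 32.5, 0) [233.2 154. ] d/dx [-0.5 -3.7]
slot (10.5, -32.5, 0) [526.6 153.9] d/dx [ 0.5 -3.7]
plateTL (45, 70, 0) [22.9 11.6] d/dx [-1.4 -4.7]
plateTR (45, -70, 0) [737.7  11.3] d/dx [ 1.4 -4.7]
```

Call:
{"name": "arm_command", "arguments": {"rows": [{"delta_pos": [0.3, 0.9, 0], "roll": 0, "jaw": 50}, {"delta_pos": [0.8, 0.9, 1], "roll": 0, "jaw": 50}, {"delta_pos": [1.8, 0.9, 2.6], "roll": 0, "jaw": 50}, {"delta_pos": [2.8, 0.9, 4.3], "roll": 0, "jaw": 50}, {"delta_pos": [3.8, 0.9, 6.1], "roll": 0, "jaw": 50}, {"delta_pos": [4.8, 0.9, 7.8], "roll": 0, "jaw": 50}, {"delta_pos": [5.8, 0.9, 9.5], "roll": 0, "jaw": 50}, {"delta_pos": [6.8, 0.9, 11.3], "roll": 0, "jaw": 50}, {"delta_pos": [7.1, 0.9, 11.8], "roll": 0, "jaw": 50}, {"delta_pos": [7.1, 0.9, 11.8], "roll": 0, "jaw": 50}, {"delta_pos": [7.1, 0.9, 11.8], "roll": 0, "jaw": 50}]}}

```text
time_s: 13.6
ee_pos: [464.0, 109.3, 166.7]
ee_rot: [180.0, 0.0, -3.4]
force: [-0.2, 0.9, -2.6]
gripper_width: 60.2
gripper_force: 15.0
```

```bash
python3 tilt.py|head -1; python3 fit.py; python3 rel.py
```

```text
[464.01084113 109.33489817 166.70305602] 60.17997049974907 14.999647289514542 [-0.1814806   0.88505555 -2.61151515] 13.6
tilt 29.64684360654836 3768 0.5551384521459207
face X 6.935269377829178 -> axis X -0.06473062217082237
collar top [(np.int64(-35), np.int64(433)), (np.int64(-34), np.int64(364)), (np.int64(-60), np.int64(192)), (np.int64(-36), np.int64(64)), (np.int64(-39), np.int64(47))]
axis X, origin Z in key axes -0.06473062217082237 -40.107439370572095  origin rel grasp ref (a,z): 19.782991528652715 -34.889025912094745
[464.00021334 109.34402116 166.78908536] [ 1.79995847e+02 -6.57062388e-03 -3.40168998e+00] [ 0.77617594 -0.36055997 -2.3681024 ]
key origin in plate [np.float64(0.10505841284344086), np.float64(-0.10898198321697378), np.float64(19.671829371199692)]
```

Call:
{"name": "arm_command", "arguments": {"rows": [{"delta_pos": [0.8, 0, 1.4], "roll": 0, "jaw": 50}, {"delta_pos": [1.8, 0, 3.1], "roll": 0, "jaw": 50}, {"delta_pos": [2.8, 0, 4.8], "roll": 0, "jaw": 50}, {"delta_pos": [3.8, 0, 6.6], "roll": 0, "jaw": 50}, {"delta_pos": [4.8, 0, 8.3], "roll": 0, "jaw": 50}, {"delta_pos": [5.8, 0, 10], "roll": 0, "jaw": 50}, {"delta_pos": [6.8, 0, 11.8], "roll": 0, "jaw": 50}, {"delta_pos": [7.8, 0, 13.5], "roll": 0, "jaw": 50}, {"delta_pos": [8.5, 0, 14.7], "roll": 0, "jaw": 50}, {"delta_pos": [8.5, 0, 14.7], "roll": 0, "jaw": 50}, {"delta_pos": [8.5, 0, 14.7], "roll": 0, "jaw": 50}]}}

```text
time_s: 14.57
ee_pos: [472.5, 108.8, 151.9]
ee_rot: [180.0, 0.0, -3.4]
force: [0.2, -0.3, -2.0]
gripper_width: 60.1
gripper_force: 15.0
```

```bash
python3 tilt.py|head -1; python3 fit.py; python3 rel.py
```

```text
[472.45179451 108.80656278 151.94846342] 60.12402971017968 14.999719709157944 [ 0.15163399 -0.26945111 -1.97518843] 14.5667
tilt 29.571987661549095 3751 0.5425075758216831
face X 6.946566577752073 -> axis X -0.053433422247927354
collar top [(np.int64(-35), np.int64(452)), (np.int64(-34), np.int64(343)), (np.int64(-44), np.int64(207)), (np.int64(-43), np.int64(199)), (np.int64(-36), np.int64(56))]
axis X, origin Z in key axes -0.053433422247927354 -40.11575538708559  origin rel grasp ref (a,z): 19.751322427038154 -34.9164996497398
[472.48675519 108.83020119 152.04150436] [ 1.79997773e+02 -2.26776224e-03 -3.40714098e+00] [ 0.2020404   0.5686089  -1.74053068]
key origin in plate [np.float64(0.09406635744786551), np.float64(-0.12047525574015852), np.float64(2.649385862782573)]
```

Call:
{"name": "arm_command", "arguments": {"rows": [{"delta_pos": [0.4, 0, 0.7], "roll": 0, "jaw": 50}, {"delta_pos": [0.8, 0, 1.4], "roll": 0, "jaw": 50}, {"delta_pos": [1.1, 0, 1.9], "roll": 0, "jaw": 50}, {"delta_pos": [1.3, 0, 2.3], "roll": 0, "jaw": 50}, {"delta_pos": [1.3, 0, 2.3], "roll": 0, "jaw": 50}]}}

```text
time_s: 15.03
ee_pos: [473.8, 108.7, 149.7]
ee_rot: [180.0, 0.0, -3.4]
force: [-0.5, -0.1, -1.9]
gripper_width: 59.7
gripper_force: 15.0
```

```bash
python3 tilt.py|head -1; python3 fit.py; python3 rel.py
```

```text
[473.76999095 108.72524548 149.65662168] 59.747364207290154 14.999610632658005 [-0.49291763 -0.13126249 -1.88858998] 15.0333
tilt 29.61580188805477 3777 0.5600220228038599
face X 6.936062484121152 -> axis X -0.06393751587884822
collar top [(np.int64(-35), np.int64(423)), (np.int64(-34), np.int64(374)), (np.int64(-41), np.int64(217)), (np.int64(-40), np.int64(88)), (np.int64(-36), np.int64(55))]
axis X, origin Z in key axes -0.06393751587884822 -40.07362034944147  origin rel grasp ref (a,z): 19.748063197132556 -34.86994602632996
[473.74871437 108.72864139 149.68193107] [ 1.79993205e+02  2.89399670e-03 -3.40383266e+00] [-0.17475462 -0.13024572 -1.62912683]
key origin in plate [np.float64(0.010428883138670336), np.float64(-0.14587079099001687), np.float64(-0.026885191804851605)]
```

Call:
{"name": "arm_command", "arguments": {"rows": [{"delta_pos": [0.1, 0, 0.2], "roll": 0, "jaw": 70}, {"delta_pos": [0.1, 0, 0.2], "roll": 0, "jaw": 75}, {"delta_pos": [0.1, 0, 0.2], "roll": 0, "jaw": 90}, {"delta_pos": [0.1, 0, 0.2], "roll": 0, "jaw": 100}, {"delta_pos": [0.1, 0, 0.2], "roll": 0, "jaw": 100}, {"delta_pos": [0.1, 0, 0.2], "roll": 0, "jaw": 100}, {"delta_pos": [0.1, 0, 0.2], "roll": 0, "jaw": 100}], "squeeze": 8}}

```text
time_s: 15.67
ee_pos: [473.9, 108.7, 149.6]
ee_rot: [180.0, -0.0, -3.4]
force: [-0.1, -0.1, -0.6]
gripper_width: 91.3
gripper_force: 0.0
```

```bash
python3 tilt.py|head -1; python3 fit.py; python3 rel.py
```

```text
[473.90861858 108.74515779 149.59886577] 91.28466339528178 0.0 [-0.14178161 -0.06587553 -0.64963797] 15.6667
[473.90250648 108.74201223 149.56526702] [ 1.79996910e+02 -8.13511044e-03 -3.40535149e+00] [ 0.30300915 -0.10798211 -0.05792138]
key origin in plate [np.float64(0.08435964336835272), np.float64(-0.12392750239574538), np.float64(-0.20428045469488468)]Traceback (most recent call last):
  File "fit.py", line 5, in <module>
    p=np.polyfit(z[k],a[k],1);r=a-np.polyval(p,z);k=(z>-19)&(z<8)&(abs(r)<1.5)
    raise TypeError("expected non-empty vector for x")
TypeError: expected non-empty vector for x
```

```bash
python3 tilt.py
python3 - <<'E'
from h import *
f=grab('wrist');cv2.imwrite('pics/w6.png',cv2.resize(f['img'][100:330,130:420],None,fx=2.6,fy=2.6))
E
```

```text
[473.90250648 108.74201223 149.56526702] 91.24440199811687 0.0 [ 0.30300915 -0.10798211 -0.05792138] 15.7167
-18 1,4 2,2 1,1 4,-1 4,-2 5,-5 6,-6 6,-7 8,-9 10,-11 11,-13 11,-15 13,-17 15,-19 45,-21 43,-22 42,-22 41,-23 39,-24 38,-25 37,-25 34,-26 25,-26 18,-27 20,-27 32,-28 26,-29 18,-29 18,-30
-9 1,4 1,2 3,1 4,-1 5,-3 7,-5 6,-6 7,-8 8,-10 10,-11 10,-13 13,-15 12,-17 13,-19 45,-21 15,-21 43,-22 30,-22 43,-23 32,-23 27,-24 17,-24 27,-25 25,-25 25,-25 35,-26 17,-26 23,-26 22,-27 22,-27 20,-28
0 1,4 2,2 3,0 3,-1 5,-3 5,-5 6,-6 8,-8 8,-10 10,-12 11,-14 12,-16 13,-18 14,-20 43,-21 31,-21 43,-22 32,-22 15,-23 16,-23 16,-23 17,-23 39,-24 27,-24 38,-25 37,-25 17,-25 25,-26 35,-26 18,-27 19,-28
9 2,4 2,2 2,0 3,-1 5,-2 5,-4 5,-6 7,-8 8,-10 10,-11 10,-13 11,-15 12,-17 15,-19 44,-21 44,-22 43,-22 16,-23 39,-23 30,-23 40,-24 38,-24 16,-25 17,-25 32,-25 25,-26 32,-26 24,-27 33,-27 35,-28 19,-29
18 1,4 2,2 4,0 4,-2 3,-3 6,-4 7,-6 8,-8 9,-10 10,-12 11,-13 12,-15 13,-18 14,-20 44,-21 43,-22 15,-22 41,-23 17,-24 17,-24 36,-25 35,-26 34,-26 21,-27 25,-28 24,-28 24,-29 21,-29 26,-30
```

View pics/w6.png

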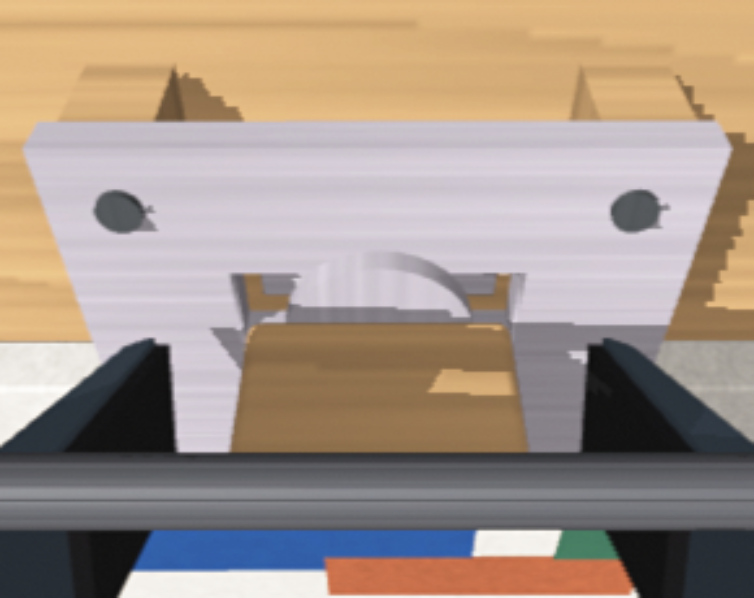

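The key slid about 3.5 mm down the slope and rests with its shank on the slot's lower edge. Its collar is on the plate at crop (378,285) and the head is below. Next I turn it with the fingers as a fork.

Call:
{"name": "arm_command", "arguments": {"rows": [{"delta_pos": [0, 0, -10], "roll": 0, "jaw": 100}, {"delta_pos": [0, 0, -25], "roll": 0, "jaw": 100}, {"delta_pos": [-1, 0, -42], "roll": 0, "jaw": 100}, {"delta_pos": [-2, -0.1, -52], "roll": 0, "jaw": 100}, {"delta_pos": [-2.9, -0.1, -57], "roll": -1.3, "jaw": 70}, {"delta_pos": [-2.9, -0.1, -57], "roll": -2.6, "jaw": 42}, {"delta_pos": [-2.9, -0.1, -57], "roll": -3.9, "jaw": 42}, {"delta_pos": [-2.9, -0.1, -57], "roll": -5.2, "jaw": 42}, {"delta_pos": [-2.9, -0.1, -57], "roll": -6.5, "jaw": 42}, {"delta_pos": [-2.9, -0.1, -57], "roll": -7.8, "jaw": 42}, {"delta_pos": [-2.9, -0.1, -57], "roll": -9.1, "jaw": 42}, {"delta_pos": [-2.9, -0.1, -57], "roll": -10.4, "jaw": 42}, {"delta_pos": [-2.9, -0.1, -57], "roll": -11.7, "jaw": 42}, {"delta_pos": [-2.9, -0.1, -57], "roll": -13, "jaw": 42}, {"delta_pos": [-2.9, -0.1, -57], "roll": -14.3, "jaw": 42}, {"delta_pos": [-2.9, -0.1, -57], "roll": -15.6, "jaw": 42}, {"delta_pos": [-2.9, -0.1, -57], "roll": -16.9, "jaw": 42}, {"delta_pos": [-2.9, -0.1, -57], "roll": -18, "jaw": 42}, {"delta_pos": [-2.9, -0.1, -57], "roll": -18, "jaw": 42}, {"delta_pos": [-2.9, -0.1, -57], "roll": -18, "jaw": 42}]}}

```text
time_s: 17.48
ee_pos: [471.0, 109.0, 206.9]
ee_rot: [180.0, -0.0, 86.5]
force: [-0.1, 0.0, 0.0]
gripper_width: 38.1
gripper_force: 0.0
```

```bash
cat > key.py <<'E'
from h import *
# handle/collar points from scene+top clouds in plate axes
O=np.array([493.5,107.7,164.7]);y=np.radians(-3.4)
px=np.array([np.cos(y)*.866,np.sin(y)*.866,.5]);py=np.array([-np.sin(y),np.cos(y),0]);pz=np.cross(px,py);W=np.c_[px,py,pz]
s=env.state();print(s['ee_pos'],s['ee_rot'],s['gripper_width'],s['force'],s['time_s'])
for n in('scene','top','wrist'):
    f=grab(n);Q=(cloud(f)-O)@W;im=cv2.cvtColor(f['img'],cv2.COLOR_BGR2HSV)
    wood=(im[...,1]>70)&(im[...,0]>8)&(im[...,0]<32)
    box=(abs(Q[...,0])<45)&(abs(Q[...,1])<50)
    m=box&wood&(Q[...,2]>10)&(Q[...,2]<54);q=Q[m]
    if len(q)>8: print(n,len(q),'handle rect (x,y):',cv2.minAreaRect(q[:,:2].astype(np.float32)),'zmax',np.percentile(q[:,2],98))
E
python3 key.py
```

```text
[471.03297543 109.04380815 206.87012905] [ 1.79975039e+02 -2.37427823e-03  8.64526068e+01] 38.08926206211221 [-0.06867446  0.01488844  0.01334709] 17.4833
scene 623 handle rect (x,y): ((0.6705379486083984, 0.3496284484863281), (15.116597175598145, 60.74480056762695), 3.4408252239227295) zmax 51.29312187343067
top 90 handle rect (x,y): ((-1.4153251647949219, -14.651931762695312), (15.948746681213379, 37.374664306640625), 3.0461955070495605) zmax 51.46884829750257
wrist 3255 handle rect (x,y): ((-3.4592485427856445, 0.6539802551269531), (58.822914123535156, 14.8514986038208), 89.96929931640625) zmax 50.35037043745662
```

Call:
{"name": "arm_command", "arguments": {"rows": [{"delta_pos": [0, 0, 10], "roll": 0, "jaw": 42}, {"delta_pos": [0, 0, 22], "roll": 0, "jaw": 42}, {"delta_pos": [0, 0, 30], "roll": 0, "jaw": 42}, {"delta_pos": [0, 0, 36], "roll": 0, "jaw": 42}, {"delta_pos": [0, 0, 42], "roll": 0, "jaw": 42}, {"delta_pos": [0, 0, 47], "roll": 0, "jaw": 42}, {"delta_pos": [0, 0, 51], "roll": 0, "jaw": 42}, {"delta_pos": [0, 0, 51], "roll": 0, "jaw": 42}, {"delta_pos": [0, 0, 51], "roll": 0, "jaw": 42}]}}

```text
time_s: 18.38
ee_pos: [471.1, 109.0, 155.5]
ee_rot: [180.0, 0.0, 86.6]
force: [0.7, 0.7, 0.2]
gripper_width: 38.3
gripper_force: 0.0
```

```bash
python3 key.py
```

```text
[471.05721561 109.02153259 155.49970612] [1.79996719e+02 4.95728162e-03 8.65920168e+01] 38.340717738147035 [0.67729387 0.65575883 0.17416566] 18.3833
scene 362 handle rect (x,y): ((-0.7246360778808594, 2.7426280975341797), (53.72331619262695, 35.86732482910156), 65.22335815429688) zmax 51.379632791904484
top 61 handle rect (x,y): ((-0.7922725677490234, -20.308021545410156), (27.137502670288086, 14.429142951965332), 80.30531311035156) zmax 50.8826518595636
wrist 4047 handle rect (x,y): ((-3.5415143966674805, 0.19533920288085938), (32.66657638549805, 58.23179244995117), 21.55683708190918) zmax 50.26347337306879
```

Call:
{"name": "arm_command", "arguments": {"rows": [{"delta_pos": [0, 0, 0], "roll": 0.5, "jaw": 42}, {"delta_pos": [0, 0, 0], "roll": 1.2, "jaw": 42}, {"delta_pos": [0, 0, 0], "roll": 2, "jaw": 41}, {"delta_pos": [0, 0, 0], "roll": 2.8, "jaw": 41}, {"delta_pos": [0, 0, 0], "roll": 3.6, "jaw": 40}, {"delta_pos": [0, 0, 0], "roll": 4.4, "jaw": 40}, {"delta_pos": [0, 0, 0], "roll": 5.2, "jaw": 39}, {"delta_pos": [0, 0, 0], "roll": 6, "jaw": 38}, {"delta_pos": [0, 0, 0], "roll": 6.8, "jaw": 37}, {"delta_pos": [0, 0, 0], "roll": 7.6, "jaw": 36}, {"delta_pos": [0, 0, 0], "roll": 8.4, "jaw": 35}, {"delta_pos": [0, 0, 0], "roll": 9.2, "jaw": 34}, {"delta_pos": [0, 0, 0], "roll": 10, "jaw": 33}, {"delta_pos": [0, 0, 0], "roll": 10, "jaw": 33}]}}

```text
time_s: 19.7
ee_pos: [471.7, 108.7, 156.1]
ee_rot: [179.9, -0.1, 36.5]
force: [0.7, -1.5, 1.0]
gripper_width: 30.3
gripper_force: 1.2
```

```bash
python3 key.py
```

```text
[471.66973009 108.72895304 156.05482695] [ 1.79909843e+02 -6.34076134e-02  3.65481756e+01] 30.260927864836155 [ 0.69701771 -1.453585    1.00380412] 19.7
scene 375 handle rect (x,y): ((-3.2933950424194336, 0.8009681701660156), (58.306640625, 24.128250122070312), 55.3784294128418) zmax 52.632970250605894
top 28 handle rect (x,y): ((-12.587240219116211, -19.017166137695312), (26.637205123901367, 14.421655654907227), 54.52180862426758) zmax 53.623131352380234
wrist 3938 handle rect (x,y): ((-5.995886325836182, -0.8648948669433594), (59.30385208129883, 32.55329895019531), 66.30620574951172) zmax 51.335679655145135
```

Call:
{"name": "arm_command", "arguments": {"rows": [{"delta_pos": [0, 0, 0], "roll": 0.6, "jaw": 33}, {"delta_pos": [0, 0, 0], "roll": 1.4, "jaw": 32}, {"delta_pos": [0, 0, 0], "roll": 2.2, "jaw": 32}, {"delta_pos": [0, 0, 0], "roll": 3, "jaw": 31}, {"delta_pos": [0, 0, 0], "roll": 3.8, "jaw": 30}, {"delta_pos": [0, 0, 0], "roll": 4.6, "jaw": 29}, {"delta_pos": [0, 0, 0], "roll": 5.4, "jaw": 28}, {"delta_pos": [0, 0, 0], "roll": 6.2, "jaw": 27}, {"delta_pos": [0, 0, 0], "roll": 7, "jaw": 26}, {"delta_pos": [0, 0, 0], "roll": 7.6, "jaw": 26}, {"delta_pos": [0, 0, 0], "roll": 8, "jaw": 26}, {"delta_pos": [0, 0, 0], "roll": 8, "jaw": 26}]}}

```text
time_s: 20.85
ee_pos: [471.0, 108.9, 155.5]
ee_rot: [180.0, -0.0, -3.4]
force: [0.6, -0.6, 0.3]
gripper_width: 23.6
gripper_force: 0.7
```

```bash
python3 key.py
```

```text
[471.00013523 108.85509889 155.52161311] [ 1.79979492e+02 -5.09497876e-03 -3.37157365e+00] 23.639862065147984 [ 0.63464741 -0.5781421   0.26672831] 20.85
scene 223 handle rect (x,y): ((10.270986557006836, -4.392765045166016), (38.88131332397461, 20.579208374023438), 19.852514266967773) zmax 53.343745398572075
wrist 3225 handle rect (x,y): ((-3.7186412811279297, -0.5191440582275391), (60.46677017211914, 24.295137405395508), 0.7435333132743835) zmax 52.88808316901093
```

Now I close gently to square the handle up, then open.

Call:
{"name": "arm_command", "arguments": {"rows": [{"delta_pos": [0, 0, 0], "roll": 0, "jaw": 22}, {"delta_pos": [0, 0, 0], "roll": 0, "jaw": 19}, {"delta_pos": [0, 0, 0], "roll": 0, "jaw": 16}, {"delta_pos": [0, 0, 0], "roll": 0, "jaw": 15}, {"delta_pos": [0, 0, 0], "roll": 0, "jaw": 14}, {"delta_pos": [0, 0, 0], "roll": 0, "jaw": 14}, {"delta_pos": [0, 0, 0], "roll": 0, "jaw": 14}, {"delta_pos": [0, 0, 0], "roll": 0, "jaw": 14}], "squeeze": 4}}

```text
time_s: 21.67
ee_pos: [470.9, 109.1, 155.4]
ee_rot: [-180.0, 0.0, -3.4]
force: [0.1, -0.7, -1.0]
gripper_width: 13.9
gripper_force: 4.0
```

Call:
{"name": "arm_command", "arguments": {"rows": [{"delta_pos": [0, 0, 0], "roll": 0, "jaw": 18}, {"delta_pos": [0, 0, 0], "roll": 0, "jaw": 24}, {"delta_pos": [0, 0, 0], "roll": 0, "jaw": 32}, {"delta_pos": [0, 0, 0], "roll": 0, "jaw": 40}, {"delta_pos": [0, 0, 0], "roll": 0, "jaw": 50}, {"delta_pos": [0, 0, 0], "roll": 0, "jaw": 60}, {"delta_pos": [0, 0, 0], "roll": 0, "jaw": 60}, {"delta_pos": [0, 0, -10], "roll": 0, "jaw": 60}, {"delta_pos": [0, 0, -30], "roll": 0, "jaw": 60}, {"delta_pos": [0, 0, -50], "roll": 0, "jaw": 60}, {"delta_pos": [0, 0, -68], "roll": 0, "jaw": 60}, {"delta_pos": [0, 0, -75], "roll": 0, "jaw": 60}, {"delta_pos": [0, 0, -75], "roll": 0, "jaw": 60}, {"delta_pos": [0, 0, -75], "roll": 0, "jaw": 60}]}}

```text
time_s: 22.83
ee_pos: [470.8, 109.0, 230.4]
ee_rot: [180.0, -0.0, -3.4]
force: [-0.3, 1.0, -0.1]
gripper_width: 54.6
gripper_force: 0.0
```

```bash
cat >> key.py <<'E'
# wrist: collar top tilt and height
m=box&(im[...,1]<60)&(Q[...,2]>3)&(Q[...,2]<10)&(np.hypot(Q[...,0]+3.5,Q[...,1])<24);q=Q[m]
p=np.linalg.lstsq(np.c_[q[:,:2],np.ones(len(q))],q[:,2],rcond=None)[0];print('collar',len(q),'mean z',q[:,2].mean(),'slopes deg',np.degrees(p[:2]))
m=box&(im[...,1]<60)&(abs(Q[...,2])<3)&(np.hypot(Q[...,0],Q[...,1])>30);print('plate z',np.median(Q[m][:,2]))
m=box&wood&(Q[...,2]>46)&(Q[...,2]<54);q=Q[m];print('top face',cv2.minAreaRect(q[:,:2].astype(np.float32)),np.median(q[:,2]))
E
python3 key.py
```

```text
[470.78655157 108.9968625  230.42850699] [ 1.79998328e+02 -1.47159956e-03 -3.40554162e+00] 54.628861663758286 [-0.2592356   0.97975772 -0.09476899] 22.8333
scene 511 handle rect (x,y): ((-1.3328380584716797, 1.6662054061889648), (15.464906692504883, 61.558372497558594), 85.79313659667969) zmax 51.321732418921
top 22 handle rect (x,y): ((-0.9243412017822266, 0.04126739501953125), (7.004274368286133, 59.72941207885742), 89.02251434326172) zmax 53.68649334702762
wrist 1540 handle rect (x,y): ((-2.455446243286133, -0.33786916732788086), (58.72547912597656, 13.710198402404785), 0.5240182876586914) zmax 50.49716364019877
collar 900 mean z 5.705270754145614 slopes deg [-0.85634474  0.13438422]
plate z -0.2596943117474319
top face ((-2.6979923248291016, -0.3400874137878418), (58.2403678894043, 13.710198402404785), 0.5240182876586914) 49.540705522945146
```

```bash
python3 -c "
from workcell import env
print(env.job_done())"
```

```text
the job is handed in; nothing more can be done
None
```

The job is handed in: my last measurements show the T-key seated in the slot with its collar flat on the plate and its handle and T-head turned a quarter turn across the slot (within about 1°), with the gripper open and clear; no verdict came back.

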